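# Clear the hex key off a tool case and click the lid shut

### The arm

A 6-joint arm with a two-finger parallel gripper is mounted at the origin on the work surface. World frame = base frame: x ahead of the robot, y to its left, z up, the work surface at z = 0. Lengths are in m, angles in degrees, forces in N, time in s.
With the tool pointing down it reaches from about 0.325 to 0.85 m from the base axis. Payload 4.4 kg.
Tool frame: the origin (TCP) lies at the very end of the fingers, on their centre line; the grasp point (between the pads) lies 19 mm behind it (grasp_offset is the distance from the TCP to the grasp point, in m); z points along the fingers, y is the direction in which the jaws open and shut (so a half turn about z gives the same grasp; the last joint's range is limited). The gripper opens to 94 mm and grips with 3 to 60 N. Pads are 16 mm wide; open, the fingers measure 119 mm over their backs; the gripper's body (75 mm by 177 mm) begins 78 mm behind the grasp point.
Start: joints at [63.627, 11.837, 88.321, -0, 79.842, -8.623], TCP at [0.175, 0.548, 0.205] pointing down, gripper open.
Joint ranges: [-156.59, 156.59], [-49.26, 127.26], [12.9, 141.05], [-63.56, 243.56], [4.71, 150.69], [-161.64, 161.64]. Speed limits (degrees/s): [159.86, 159.86, 180, 180, 180, 180].

### API

Orientations are given as [roll, pitch, yaw] about the fixed x, y, z axes, in that order (R = Rz(yaw) Ry(pitch) Rx(roll)).
In Python, from workcell import * gives the robot as it stands.
- The arm moves only by the tool jog_arm, never from a script. Its argument "rows" is a list of rows, each an object of numbers: "dx", "dy", "dz": the shift along the tool's x, y, z in m; "turn": the turn about the tool's z in rad; "claw": the finger opening in m, from 0 to 0.094. A call has 1 to 20 rows; each row shifts and turns the commanded pose from where the row before left it, along the tool's axes as they then stand; what a row does not reach is not made up. A row lasts 1/10 s, in which the tool goes at most 50 mm and 8.59 degrees, less where a joint would pass 70% of its speed; a pose out of reach is approached as far as the arm can. A call with a gripper value outside its range is refused whole. The fingers move at their own pace and stop on an object; the grip force is fixed at half the most. Time passes only in rows, so rows that do not move let the fingers close. It gives the time, the measured TCP pose, the force and the opening at its end, in the units of the state.
- sense(): the state, without advancing time (a new reading comes with each control period).
- grab_frame(name): name is "scene" or "top" or "wrist"; returns (picture, depth): 384x512x3 uint8, blue, green, red; 384x512 float32, m along the optical axis (not along the pixel's ray), 0 where there is no reading.
- camera_model(name): a dict with "fx", "fy", "cx", "cy" (pixels), "R" (3x3) and "t" (3): a world point X has camera coordinates R X + t. Camera axes: x right, y down, z forward; pixel columns grow to the right and rows downward; lengths in m; the calibration is good to about 2 mm. A picture is of the moment at which its call begins: read the wrist's pose just before it. camera_model takes no time and is no camera call; for the wrist camera it gives the pose at the moment of the call.
- job_done(): hands the job in, once; it reports no verdict.
The state is a dict: "clock": time; "joint_positions": joint angles; "qvel": joint speeds; "effort": joint torques, N m; "ee_pos": TCP position; "orientation": TCP orientation; "contact_force": force on the tool from outside, world axes, zero at the start; "moment": the same for the moment, N m; "grip_width": opening from 0.0 (shut) to 1.0 (fully open).
Only numpy, scipy, OpenCV 4.12 (cv2) and the standard library are available. Lean on these libraries where they do the work, as an engineer would, in place of code of your own. Each camera call takes 0.05 s, during which the arm holds its last target. There are 200 camera calls.

### The job

The hex key was left lying over the front rim of the open aluminium tool case: pick it up and lay it gently, flat, in the long empty bay of the ceramic tray. Then bring the case's lid down without slamming it and press its free edge down past the spring catch until it clicks and stays fully shut. Leave everything else on the table where it is.

Things in the scene. Friction and masses are not known exactly. Their poses are not given: they have to be found in the camera images.
- case: Aluminium tool case, too heavy to shift (fixed): 180 mm deep (its x), 260 mm wide (its y), body 75 mm high, filled with firm black foam level with the rim, so its top is one flat surface 75 mm above the table. Origin: centre of the underside. Its -x side is the front, roughly towards the robot, with the latch at mid-width; the lid is hinged along its +x top edge.
- lid (a joint): Angle of the lid, rad: 0 fully shut, grows as it opens (starts open, 1.25 to 1.5). The lid is a flat aluminium slab 180 x 260 mm, 18 mm thick, underside 1 mm above the rim when shut. Stiff hinge: it stays at any angle; moving it takes 1 to 5 N at the free edge. It meets the catch at about 0.08 rad (free edge 15 mm too high), passes it at about 0.04, then snaps to 0 by itself and stays.
- lid_hinge (a point): Point on the lid's hinge line at mid-width: 90 mm behind the case's origin (+x of the case), 76 mm above the table. The hinge line runs along the case's y. The point turns with the lid.
- lid_edge (a point): Middle of the lid's free edge on its outer face (top face when shut): 180 mm from the hinge line along the lid, 18 mm outward from its underside plane; 94 mm above the table when shut. Turns with the lid. Here a steel tongue 44 mm wide stands 18 mm out from the edge and hangs 37 mm below the lid's underside; its inner nose works on the catch.
- catch (a joint): Travel of the sprung press-button catch at mid-width of the case's front, 13 mm below the rim, m: 0 fully out, up to 0.007 pushed in. The lid's nose pushes it in about 4 mm on the way past, then it springs back out to under 0.001. Pushing the lid past it takes about 10 to 15 N straight down near the lid's free edge.
- hex_key: L-shaped steel hex key, 10 mm thick, long arm 170 mm along its x, short arm 40 mm towards its +y from the +x end, 0.1 to 0.2 kg. Origin: underside of the long arm at its middle; z up. Starts flat on the case, bend over the foam, tail end jutting out over the front rim. Its centre of mass is 12 mm from the origin towards the bend, 3 mm to +y.
- key_bend (a point): Mid-thickness of the key at the bend: 80 mm along the key's +x from its origin, 5 mm above its underside.
- key_tail (a point): Mid-thickness of the key near the end of the long arm: 80 mm along the key's -x from its origin, 5 mm above its underside.
- tray: Loose green ceramic tray, 214 mm (its x) by 172 mm (its y), 24 mm high, 0.8 kg, walls 6 mm, floor top 6 mm above the table. Origin: centre of the underside. A divider 20 mm high along its x at y = 30 to 35 mm separates a strip of small valve caps (+y side) from the long empty bay, which is 202 mm (x) by 110 mm (y) inside and centred at y = -25 mm.
- pump: Black plastic hand pump lying at the back of the table, about 310 mm long with a T handle, 40 mm high; loose, leave alone. Origin: underside of the barrel's middle.
- brake_lever: Chrome brake lever lying near the robot, about 150 mm long, 22 mm high; loose, leave alone. Origin: underside, about its middle.
- spanner: Flat steel open-ended spanner lying between case and tray, 160 mm long along its x, 22 mm wide, 8 mm high; loose, leave alone. Origin: its middle, on the table.
- oil_bottle: White plastic oil bottle standing at the back, 48 mm diameter, 130 mm high; loose, leave alone. Origin: centre of the underside.
- bell: Chrome bicycle bell at the back, 54 mm diameter, 38 mm high; loose, leave alone. Origin: centre of the underside.
- pedal: Flat bicycle pedal at the back left, 90 x 78 mm, 22 mm high; loose, leave alone. Origin: centre of the underside.
Mind the look-alikes: they are no part of the job. What is shaped like the hex_key but green is not meant.

How it is judged:
By the outcome, as a careful person would: the job done as asked, in the order asked, and still so for the second after the job is handed in, with the robot touching nothing.
It also fails if it takes over 64 s, if anything falls off the work surface, if the arm or the gripper's body presses on something with over 40 N, if the wrist force passes 120 N, or if a joint passes its speed limit or range.

## Working session

There is one attempt and no reset: what is moved stays moved. The work goes in short steps, Python scripts to look and compute and a tool call to move; the robot and the scene stay as the last step left them, time stands still between calls to the robot, and variables do not carry over. Pictures are saved under pics/ and viewed, about 8 in all and at most 12, crops included, and the job is handed in when it is done.

Besides the shell and the picture viewer there is one more tool, called after ">>>" as name([rows], argument=value, ...), one row to a line, values as JSON. jog_arm: Moves the arm, as the interface text tells. Its arguments: {"type":"object","properties":{"rows":{"type":"array","items":{"type":"object","properties":{"dx":{"type":"number"},"dy":{"type":"number"},"dz":{"type":"number"},"turn":{"type":"number"},"claw":{"type":"number"}}}}},"required":["rows"]}

```bash
mkdir -p pics; cat > h.py <<'E'
from workcell import *
import numpy as np, cv2
def cloud(name):
    m=camera_model(name); im,d=grab_frame(name)
    v,u=np.mgrid[0:384,0:512]
    pc=np.stack([(u-m["cx"])/m["fx"]*d,(v-m["cy"])/m["fy"]*d,d],-1)
    X=(pc-np.array(m["t"]))@np.array(m["R"])
    X[d==0]=np.nan
    return im,d,X,m
E
python3 - <<'E'
from h import *
s=sense();print(s)
for n in("scene","top"):
    im,d,X,m=cloud(n); np.savez(f"{n}0.npz",im=im,X=X)
    cv2.imwrite(f"pics/{n}0.png",im); print(n,-np.array(m["R"]).T@np.array(m["t"]),(d==0).mean())
E
```

```text
{'clock': 0.0, 'joint_positions': array([ 6.36280234e+01,  1.18850631e+01,  8.84047195e+01,  5.80446057e-04,
        7.98412252e+01, -8.62335253e+00]), 'qvel': array([-0.00473413, -0.06631369, -0.0889771 , -0.03240606,  0.0179096 ,
        0.01564872]), 'effort': array([ 7.34259629e-04, -3.70872402e+01, -2.81424451e+01,  7.00805685e-02,
        3.58471158e-02, -1.74951724e-04]), 'ee_pos': array([0.17493022, 0.54689354, 0.20428342]), 'orientation': array([-1.79870559e+02, -2.02077333e-02,  1.62251250e+02]), 'contact_force': array([0.34083641, 0.00777294, 0.68266154]), 'moment': array([ 0.02318039, -0.0100089 , -0.04182059]), 'grip_width': 1.0025366345866191}
scene [ 1.2243765  -0.08925439  1.24721337] 0.0037740071614583335
top [0.43166992 0.12018229 1.62151102] 0.0037638346354166665
```

View pics/top0.png

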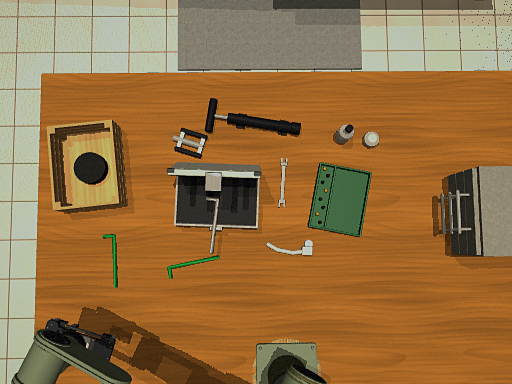

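View pics/scene0.png

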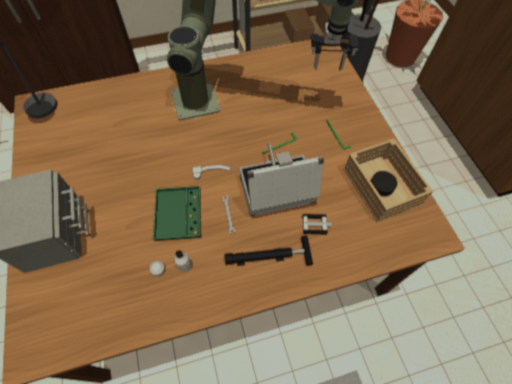

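The top view shows the case at about (218,198), with the key's bend near (216,200) and its tail near (212,250). The tray is at about (340,200), the spanner at (283,182) and the brake lever at (290,247). The two green keys near (113,260) and (195,265) are decoys.

```bash
python3 - <<'E'
from h import *
z=np.load("top0.npz");im,X=z["im"],z["X"]
big=cv2.resize(im[150:270,160:380],None,fx=3.6,fy=3.6,interpolation=cv2.INTER_CUBIC);cv2.imwrite("pics/crop.png",big)
hsv=cv2.cvtColor(im,cv2.COLOR_BGR2HSV)
print("z map rows 195..256 step 3, cols 200..226")
for r in range(192,256,3): print(r,(X[r,198:226,2]*1000).round().astype(int))
# case rim: rect of z 60..95 
def rect(mask,name,zc=None):
    P=X[mask];r=cv2.minAreaRect((P[:,:2]*1000).astype(np.float32));print(name,r,np.median(P[:,2]),mask.sum())
reg=np.zeros(im.shape[:2],bool);reg[165:231,170:265]=1
rect(reg&(X[...,2]>.055)&(X[...,2]<.08),"case")
g=(hsv[...,0]>35)&(hsv[...,0]<90)&(hsv[...,1]>60)
reg=np.zeros(im.shape[:2],bool);reg[155:245,300:380]=1
rect(reg&g,"tray");rect(reg&g&(X[...,2]>.018)&(X[...,2]<.03),"tray rim")
rect((X[...,2]>.09)&(np.add.outer(np.zeros(384),np.arange(512))<264)&(np.add.outer(np.zeros(384),np.arange(512))>164)&(np.add.outer(np.arange(384),np.zeros(512))<230)&(np.add.outer(np.arange(384),np.zeros(512))>155),"lid")
L=X[155:200,164:264].reshape(-1,3);L=L[L[:,2]>.13];print("lid z max",np.nanpercentile(L[:,2],[50,90,99]),L[:,0].min(),L[:,0].max())
for a,b in((199,217),(240,212),(252,211)):print(X[a,b])
E
```

```text
z map rows 195..256 step 3, cols 200..226
192 [77 75 73 76 74 79 76 78 78 76 76 78 75 74 78 77 74 75 72 71 78 75 78 76
 71 80 81 73]
195 [                  76 -9223372036854775808                   73
                   69                   78                   70
                   75                   73                   80
                   74                   77                   76
                   78                   72                   76
                   74                   79                   76
                   75                   77                   82
                   79                   74                   75
                   72                   78                   73
                   75]
198 [78 75 71 79 73 75 69 75 82 87 81 83 77 87 88 83 77 83 77 84 72 74 76 77
 76 72 85 86]
201 [75 71 83 75 68 82 79 81 72 81 79 79 72 71 72 73 79 81 84 84 81 77 75 72
 71 79 78 79]
204 [81 81 73 85 79 78 77 77 74 75 72 84 75 82 77 71 75 85 83 81 84 76 72 75
 81 69 70 72]
207 [77 75 80 77 73 78 75 79 74 78 73 73 76 75 73 75 75 83 82 85 79 75 75 79
 77 76 69 77]

[... 2082 characters left out ...]
9609375, 164.85606384277344), 87.18283081054688) 0.07528204574616967 3375
tray ((549.2244262695312, -183.42037963867188), (170.97998046875, 214.98097229003906), 77.6594467163086) nan 3429
tray rim ((549.0791625976562, -183.23348999023438), (172.70587158203125, 213.48036193847656), 78.3314208984375) 0.023954130507700455 468
lid ((557.3089599609375, 210.8440704345703), (260.8975830078125, 203.63345336914062), 87.0950927734375) 0.2501462840876525 1472
lid z max [0.25137055 0.26621778 0.27296573] 0.5596403633714337 0.6516361082104284
[0.54883568 0.21035191 0.08141213]
[0.42240326 0.22571373 0.09148729]
[0.3856332  0.22969736 0.08061453]<stdin>:6: RuntimeWarning: invalid value encountered in cast
```

View pics/crop.png

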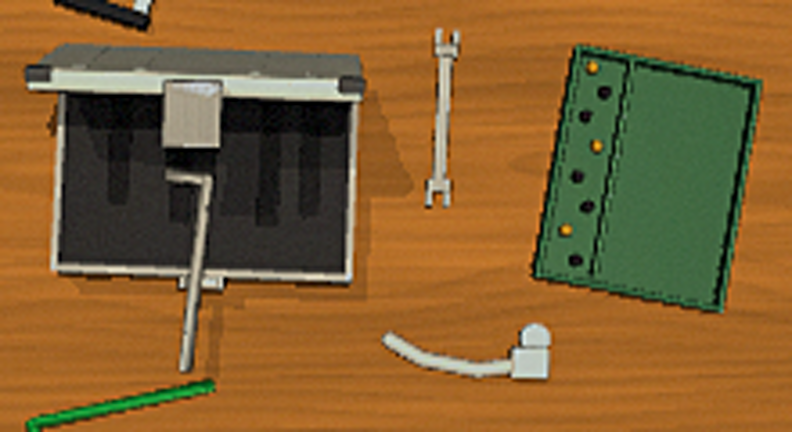

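```bash
cat >> h.py <<'E'
def plane(m,uv,z):
    uv=np.atleast_2d(uv).astype(float);R=np.array(m["R"]);C=-R.T@np.array(m["t"])
    r=np.c_[(uv[:,0]-m["cx"])/m["fx"],(uv[:,1]-m["cy"])/m["fy"],np.ones(len(uv))]@R
    return C+r*((z-C[2])/r[:,2])[:,None]
def togo(target,yaw):
    """tool-axis shift (after the present yaw) and turn to reach a world target with the tool down"""
    s=sense();y=np.radians(s["orientation"][2]);d=np.array(target)-s["ee_pos"]
    c,n=np.cos(y),np.sin(y)
    print("at",s["ee_pos"].round(4),s["orientation"].round(1),"F",s["contact_force"].round(1),"t",s["clock"])
    print("shift",np.round([d[0]*c+d[1]*n,d[0]*n-d[1]*c,-d[2]],4),"turn",np.radians(s["orientation"][2]-yaw).round(3))
E
python3 - <<'E'
from h import *
z=np.load("top0.npz");im,X=z["im"],z["X"];m=camera_model("top")
v,u=np.mgrid[0:384,0:512]
k=(u>205)&(u<224)&(v>200)&(v<256)
k&=np.where(v<226,im.max(2)>95,X[...,2]>.05)&~((v>=224)&(v<=231))
P=plane(m,np.c_[u[k],v[k]],.085);l=cv2.fitLine(P[:,:2].astype(np.float32),cv2.DIST_HUBER,0,.01,.01).ravel()
d=l[:2]*np.sign(l[0]);print("key yaw",np.degrees(np.arctan2(d[1],d[0])),"pt",l[2:],"x range",P[:,0].min(),P[:,0].max(),k.sum())
t=(P[:,:2]-l[2:])@d;tail=l[2:]+d*t.min();print("tail",tail,"origin",tail+.085*d,"com",tail+.097*d)
# case front edge at z .075 by brightest col
g=im.max(2).astype(int)
for c in(180,190,235,250):
    r=[a for a in range(215,236) if X[a,c,2]>.05];print(c,plane(m,[[c,max(r)+.5]],.075)[0])
for c in(174,175,176,177,257,258,259,260,261):print(c,plane(m,[[c,215]],.075)[0][:2],X[215,c,2])
w=camera_model("wrist");s=sense();C=-np.array(w["R"]).T@np.array(w["t"]);print("wristcam off",C-s["ee_pos"],"axis",np.array(w["R"])[2])
togo([.470,.221,.20],174)
E
```

```text
key yaw -6.752278 pt [0.4697099 0.2194685] x range 0.3857252798797959 0.5423882087974867 141
tail [0.38544762 0.229445  ] origin [0.46985805 0.21945096] com [0.48177482 0.21804004]
180 [0.46823703 0.32564092 0.075     ]
190 [0.46787353 0.29473182 0.075     ]
235 [0.46004088 0.15541589 0.075     ]
250 [0.45949018 0.10887501 0.075     ]
174 [0.50097614 0.34425096] 0.07712792165410345
175 [0.50094093 0.34115665] 0.07912942405980276
176 [0.50090572 0.3380621 ] 0.07387666636097116
177 [0.5008705  0.33496734] 0.07675392000377987
257 [0.49804505 0.0866561 ] 0.07821899978242061
258 [0.49800963 0.08354306] 0.001378263653580054
259 [0.4979742  0.08042979] 0.00401608354285164
260 [0.49793878 0.0773163 ] 0.0038143072455699683
261 [0.49790335 0.07420258] 0.002003522975356313
wristcam off [-0.07930831  0.02605887  0.17861119] axis [ 0.27086802 -0.08947733 -0.95844892]
at [0.175  0.547  0.2044] [-179.9   -0.   162.3] F [-0.6 -0.   0.5] t 0.1
shift [-0.3803 -0.2205  0.0044] turn -0.205
```

>>> jog_arm([
  {"dx": -0.013,"dy": -0.007},
  {"dx": -0.022,"dy": -0.0123},
  {"dx": -0.022,"dy": -0.0123},
  {"dx": -0.022,"dy": -0.0123},
  {"dx": -0.022,"dy": -0.0123},
  {"dx": -0.022,"dy": -0.0123},
  {"dx": -0.022,"dy": -0.0123},
  {"dx": -0.022,"dy": -0.0123},
  {"dx": -0.022,"dy": -0.0123},
  {"dx": -0.022,"dy": -0.0123},
  {"dx": -0.022,"dy": -0.0123},
  {"dx": -0.022,"dy": -0.0123},
  {"dx": -0.022,"dy": -0.0123},
  {"dx": -0.022,"dy": -0.0123},
  {"dx": -0.022,"dy": -0.0123},
  {"dx": -0.022,"dy": -0.0123},
  {"dx": -0.022,"dy": -0.0123},
  {"dx": -0.022,"dy": -0.0123},
  {"turn": -0.096,"dx": -0.004,"dy": -0.004,"claw": 0.05},
  {"turn": -0.096},
])

```text
invalid input
```

```bash
python3 - <<'E'
from h import *
togo([.480,.218,.078],173.25)
m=camera_model("wrist")
im,d,X,m=cloud("wrist");np.savez("w1.npz",im=im,X=X);cv2.imwrite("pics/w1.png",im)
print("t",sense()["clock"])
hsv=cv2.cvtColor(im,cv2.COLOR_BGR2HSV)
E
```

```text
at [0.175  0.547  0.2044] [-179.9   -0.   162.3] F [-0.6 -0.   0.5] t 0.1
shift [-0.3908 -0.2203  0.1264] turn -0.192
t 0.15
```

View pics/w1.png

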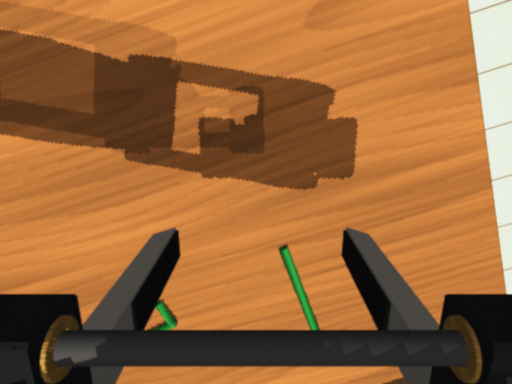

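The wrist picture shows the view at the start pose, with only a decoy key in sight, because the move was refused. I'll retry with every field filled in.

>>> jog_arm([
  {"dx": -0.013,"dy": -0.007,"dz": 0,"turn": 0,"claw": 0.094},
])

```text
clock: 0.25
ee_pos: [0.1849, 0.537, 0.2049]
orientation: [-180.0, -0.0, 162.4]
contact_force: [0.5, 0.6, -0.5]
grip_width: 1.001
```

>>> jog_arm([
  {"dx": -0.022,"dy": -0.0123,"dz": 0,"turn": 0,"claw": 0.06},
  {"dx": -0.022,"dy": -0.0123,"dz": 0,"turn": 0,"claw": 0.06},
  {"dx": -0.022,"dy": -0.0123,"dz": 0,"turn": 0,"claw": 0.06},
  {"dx": -0.022,"dy": -0.0123,"dz": 0,"turn": 0,"claw": 0.06},
  {"dx": -0.022,"dy": -0.0123,"dz": 0,"turn": 0,"claw": 0.06},
  {"dx": -0.022,"dy": -0.0123,"dz": 0,"turn": 0,"claw": 0.06},
  {"dx": -0.022,"dy": -0.0123,"dz": 0,"turn": 0,"claw": 0.06},
  {"dx": -0.022,"dy": -0.0123,"dz": 0,"turn": 0,"claw": 0.06},
  {"dx": -0.022,"dy": -0.0123,"dz": 0,"turn": 0,"claw": 0.06},
  {"dx": -0.022,"dy": -0.0123,"dz": 0,"turn": 0,"claw": 0.06},
  {"dx": -0.022,"dy": -0.0123,"dz": 0,"turn": 0,"claw": 0.06},
  {"dx": -0.022,"dy": -0.0123,"dz": 0,"turn": 0,"claw": 0.06},
  {"dx": -0.022,"dy": -0.0123,"dz": 0,"turn": 0,"claw": 0.06},
  {"dx": -0.022,"dy": -0.0123,"dz": 0,"turn": 0,"claw": 0.06},
  {"dx": -0.022,"dy": -0.0123,"dz": 0,"turn": 0,"claw": 0.06},
  {"dx": -0.022,"dy": -0.0123,"dz": 0,"turn": 0,"claw": 0.06},
  {"dx": -0.022,"dy": -0.0123,"dz": 0,"turn": 0,"claw": 0.06},
  {"dx": -0.004,"dy": -0.004,"dz": 0,"turn": -0.096,"claw": 0.06},
  {"dx": 0,"dy": 0,"dz": 0,"turn": -0.096,"claw": 0.06},
  {"dx": 0,"dy": 0,"dz": 0,"turn": 0,"claw": 0.06},
])

```text
clock: 2.25
ee_pos: [0.4806, 0.2175, 0.2052]
orientation: [-180.0, -0.0, 173.2]
contact_force: [-0.0, 0.2, 0.3]
grip_width: 0.637
```

```bash
python3 - <<'E'
from h import *
togo([.480,.218,.078],173.25)
im,d,X,m=cloud("wrist");np.savez("w1.npz",im=im,X=X,**{k:m[k] for k in m});cv2.imwrite("pics/w2.png",im)
E
```

```text
at [0.4806 0.2175 0.2052] [-180.    -0.   173.2] F [-0.   0.2  0.3] t 2.25
shift [0.0007 0.0005 0.1272] turn -0.002
```

View pics/w2.png

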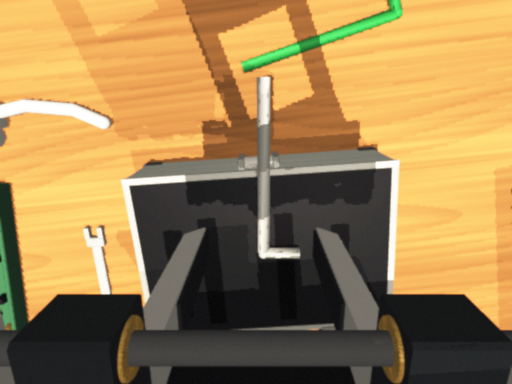

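The key shows as a straight line from its tail (264,78) to its bend (264,253). The short arm points right to (298,253), and the key is nearly centred between the fingers. I'll measure it from this view.

```bash
python3 - <<'E'
from h import *
z=np.load("w1.npz");im,X=z["im"],z["X"];m={k:z[k] for k in("fx","fy","cx","cy","R","t")}
print(m["cx"],m["fx"])
g=im.max(2).astype(int);s=im.max(2).astype(int)-im.min(2)
v,u=np.mgrid[0:384,0:512]
k=(u>250)&(u<280)&(((v>185)&(v<245)&(g>70))|((v>80)&(v<150)&(s<40)&(X[...,2]>.06)))
P=plane(m,np.c_[u[k],v[k]],.083);l=cv2.fitLine(P[:,:2].astype(np.float32),cv2.DIST_HUBER,0,.01,.01).ravel()
d=l[:2]*np.sign(l[0]);print("yaw",np.degrees(np.arctan2(d[1],d[0])),"y at x=.48:",l[3]+(0.48-l[2])*d[1]/d[0],k.sum(),"z",np.nanmedian(X[k][:,2]))
print("tail end",plane(m,[[264,76]],.085),"bend outer",plane(m,[[264,259]],.083),"arm tip",plane(m,[[300,253]],.083))
for c in(150,200,320,380):
    col=g[140:200,c];print(c,"front outer rim",plane(m,[[c,[140+i for i in range(60) if X[140+i,c,2]>.068][0]]],.075)[0])
togo([.480,.218,.078],173.25)
E
```

```text
260.470282398992 339.1988014215974
yaw -6.8671126 y at x=.48: 0.22000661 1599 z 0.08364097514071328
tail end [[0.38583929 0.23193845 0.085     ]] bend outer [[0.55479614 0.21195283 0.083     ]] arm tip [[0.55257095 0.24763497 0.083     ]]
150 front outer rim [0.46061231 0.11566063 0.075     ]
200 front outer rim [0.46340495 0.16265003 0.075     ]
320 front outer rim [0.46834781 0.27451452 0.075     ]
380 front outer rim [0.47126014 0.32977013 0.075     ]
at [0.4805 0.2178 0.2053] [-180.    -0.   173.1] F [-0.5  0.2  0.3] t 2.3
shift [5.000e-04 1.000e-04 1.273e-01] turn -0.003
```

>>> jog_arm([
  {"dx": 0,"dy": 0.0015,"dz": 0.01,"turn": 0,"claw": 0.04},
  {"dx": 0,"dy": 0,"dz": 0.015,"turn": 0,"claw": 0.04},
  {"dx": 0,"dy": 0,"dz": 0.015,"turn": 0,"claw": 0.04},
  {"dx": 0,"dy": 0,"dz": 0.015,"turn": 0,"claw": 0.04},
  {"dx": 0,"dy": 0,"dz": 0.015,"turn": 0,"claw": 0.04},
  {"dx": 0,"dy": 0,"dz": 0.015,"turn": 0,"claw": 0.04},
  {"dx": 0,"dy": 0,"dz": 0.015,"turn": 0,"claw": 0.04},
  {"dx": 0,"dy": 0,"dz": 0.01,"turn": 0,"claw": 0.04},
  {"dx": 0,"dy": 0,"dz": 0.006,"turn": 0,"claw": 0.04},
  {"dx": 0,"dy": 0,"dz": 0.004,"turn": 0,"claw": 0.04},
  {"dx": 0,"dy": 0,"dz": 0.003,"turn": 0,"claw": 0.04},
  {"dx": 0,"dy": 0,"dz": 0.002,"turn": 0,"claw": 0.04},
  {"dx": 0,"dy": 0,"dz": 0,"turn": 0,"claw": 0.04},
  {"dx": 0,"dy": 0,"dz": 0,"turn": 0,"claw": 0.04},
])

```text
clock: 3.7
ee_pos: [0.4811, 0.2204, 0.0808]
orientation: [180.0, 0.0, 173.2]
contact_force: [-0.1, 0.3, 0.3]
grip_width: 0.423
```

>>> jog_arm([
  {"dx": 0,"dy": -0.0005,"dz": 0.0025,"turn": 0,"claw": 0.04},
  {"dx": 0,"dy": 0,"dz": 0,"turn": 0,"claw": 0.025},
  {"dx": 0,"dy": 0,"dz": 0,"turn": 0,"claw": 0.015},
  {"dx": 0,"dy": 0,"dz": 0,"turn": 0,"claw": 0.01},
  {"dx": 0,"dy": 0,"dz": 0,"turn": 0,"claw": 0.0},
  {"dx": 0,"dy": 0,"dz": 0,"turn": 0,"claw": 0.0},
  {"dx": 0,"dy": 0,"dz": 0,"turn": 0,"claw": 0.0},
  {"dx": 0,"dy": 0,"dz": 0,"turn": 0,"claw": 0.0},
])

```text
clock: 4.5
ee_pos: [0.4808, 0.2199, 0.078]
orientation: [180.0, 0.0, 173.3]
contact_force: [-0.3, 0.5, -0.3]
grip_width: 0.1
```

>>> jog_arm([
  {"dx": 0,"dy": 0,"dz": -0.003,"turn": 0,"claw": 0.0},
  {"dx": 0.002,"dy": 0,"dz": -0.006,"turn": 0,"claw": 0.0},
  {"dx": 0.005,"dy": 0,"dz": -0.01,"turn": 0,"claw": 0.0},
  {"dx": 0.008,"dy": 0,"dz": -0.012,"turn": 0,"claw": 0.0},
  {"dx": 0.01,"dy": 0,"dz": -0.014,"turn": 0,"claw": 0.0},
  {"dx": 0.01,"dy": 0,"dz": -0.014,"turn": 0,"claw": 0.0},
  {"dx": 0.01,"dy": 0,"dz": -0.014,"turn": 0,"claw": 0.0},
  {"dx": 0.005,"dy": 0,"dz": -0.008,"turn": 0,"claw": 0.0},
  {"dx": 0,"dy": 0,"dz": -0.004,"turn": 0,"claw": 0.0},
  {"dx": 0,"dy": 0,"dz": 0,"turn": 0,"claw": 0.0},
])

```text
clock: 5.5
ee_pos: [0.4316, 0.2259, 0.1639]
orientation: [180.0, 0.1, 173.3]
contact_force: [1.1, 0.2, -1.5]
grip_width: 0.102
```

```bash
python3 - <<'E'
from h import *
im,d,X,m=cloud("wrist");np.savez("w3.npz",im=im,X=X,**m);cv2.imwrite("pics/w3.png",im)
# grasp point is 12mm from key origin towards bend -> TCP target = origin target + 12 mm along tray x
y=np.radians(-11.7);R=np.array([[np.cos(y),-np.sin(y)],[np.sin(y),np.cos(y)]])
T=np.array([.549,-.1833])+R@[.011,-.040];print("place TCP",T);togo([*T,.15],168.3)
E
```

```text
place TCP [ 0.55165996 -0.22469957]
at [0.4313 0.2257 0.1632] [180.    0.  173.3] F [-0.1 -0.1 -2.4] t 5.55
shift [-0.1725 -0.4331  0.0132] turn 0.086
```

View pics/w3.png

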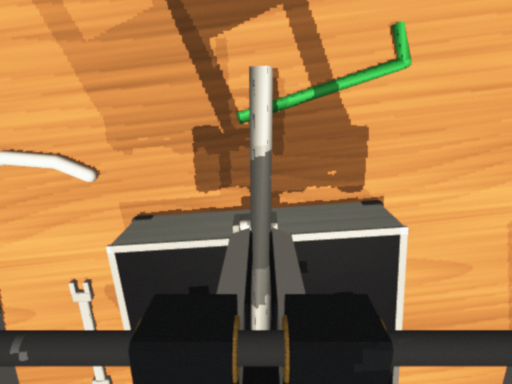

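The key is held level, aligned with the tool. Its tail is at (260,67), well clear of the case. I'll carry it to the tray.

>>> jog_arm([
  {"dx": 0,"dy": -0.012,"dz": 0,"turn": 0,"claw": 0.0},
  {"dx": 0,"dy": -0.024,"dz": 0,"turn": 0,"claw": 0.0},
  {"dx": 0,"dy": -0.024,"dz": 0,"turn": 0,"claw": 0.0},
  {"dx": 0,"dy": -0.024,"dz": 0,"turn": 0,"claw": 0.0},
  {"dx": 0,"dy": -0.024,"dz": 0,"turn": 0,"claw": 0.0},
  {"dx": 0,"dy": -0.024,"dz": 0,"turn": 0,"claw": 0.0},
  {"dx": 0,"dy": -0.024,"dz": 0,"turn": 0,"claw": 0.0},
  {"dx": 0,"dy": -0.024,"dz": 0,"turn": 0,"claw": 0.0},
  {"dx": -0.012,"dy": -0.024,"dz": 0,"turn": 0,"claw": 0.0},
  {"dx": -0.016,"dy": -0.024,"dz": 0,"turn": 0,"claw": 0.0},
  {"dx": -0.016,"dy": -0.024,"dz": 0,"turn": 0,"claw": 0.0},
  {"dx": -0.016,"dy": -0.024,"dz": 0,"turn": 0,"claw": 0.0},
  {"dx": -0.016,"dy": -0.024,"dz": 0,"turn": 0,"claw": 0.0},
  {"dx": -0.016,"dy": -0.024,"dz": 0,"turn": 0,"claw": 0.0},
  {"dx": -0.016,"dy": -0.024,"dz": 0,"turn": 0,"claw": 0.0},
  {"dx": -0.016,"dy": -0.024,"dz": 0,"turn": 0,"claw": 0.0},
  {"dx": -0.016,"dy": -0.024,"dz": 0,"turn": 0,"claw": 0.0},
  {"dx": -0.016,"dy": -0.024,"dz": 0,"turn": 0,"claw": 0.0},
  {"dx": -0.012,"dy": -0.01,"dz": 0,"turn": 0.043,"claw": 0.0},
  {"dx": 0,"dy": 0,"dz": 0,"turn": 0.043,"claw": 0.0},
])

```text
clock: 7.55
ee_pos: [0.5473, -0.224, 0.1617]
orientation: [-180.0, -0.1, 168.1]
contact_force: [-0.5, 0.6, -1.6]
grip_width: 0.101
```

```bash
python3 - <<'E'
from h import *
# tray measured on rim plane from the first top picture
z=np.load("top0.npz");im,X=z["im"],z["X"];m=camera_model("top")
hsv=cv2.cvtColor(im,cv2.COLOR_BGR2HSV);g=((hsv[...,0]>35)&(hsv[...,0]<90)&(hsv[...,1]>60)).astype(np.uint8);g[:,:300]=0;g[:,380:]=0
c=max(cv2.findContours(g,0,1)[0],key=cv2.contourArea)
P=plane(m,c[:,0],.024);print("tray rim rect",cv2.minAreaRect((P[:,:2]*1000).astype(np.float32)))
im,d,X,m=cloud("wrist");np.savez("w4.npz",im=im,X=X,**m);cv2.imwrite("pics/w4.png",im)
togo([.5517,-.2247,.15],168.3)
E
```

```text
tray rim rect ((549.439697265625, -182.1534423828125), (173.6052703857422, 213.46676635742188), 78.40550231933594)
at [ 0.5467 -0.2229  0.1615] [ 1.80e+02 -1.00e-01  1.68e+02] F [-0.3 -1.4 -1. ] t 7.6
shift [-0.0053 -0.0007  0.0115] turn -0.004
```

View pics/w4.png

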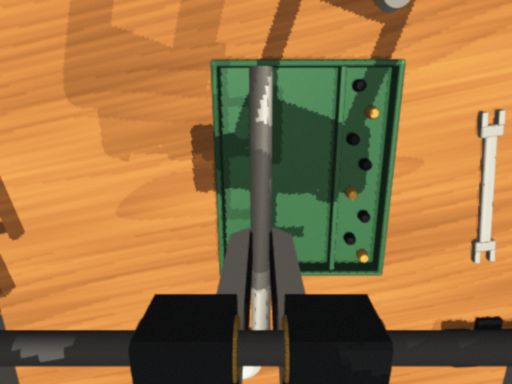

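The wrist view shows the tray square to the gripper. The bay runs from column 220 to the divider at about 336, with the key above it at column 262. I'll check the clearances in the tool frame from this view.

```bash
python3 - <<'E'
from h import *
z=np.load("w4.npz");im,X=z["im"],z["X"];m={k:z[k] for k in("fx","fy","cx","cy","R","t")}
Y=np.radians(-11.7);R=np.array([[np.cos(Y),-np.sin(Y)],[np.sin(Y),np.cos(Y)]])
pts={"outer FL":(211,60),"outer FR":(406,60),"outer BR":(382,275),"div front":(341,68)}
for k,p in pts.items():
    w=plane(m,[p],.024)[0];print(k,w.round(4),"in tray:",(R.T@(w[:2]-[.549,-.183])).round(4))
# key tail: height and position
k=(X[...,2]>.1);v,u=np.mgrid[0:384,0:512];k&=(v<220)&(u>235)&(u<285)
for a,b in((68,90),(120,140),(190,215)):
    q=k&(v>=a)&(v<b);print("key z rows",a,np.nanmedian(X[q],0).round(4))
w=plane(m,[[262,66]],.166)[0];print("tail end",w,(R.T@(w[:2]-[.549,-.183])).round(4))
E
```

```text
outer FL [ 0.4309 -0.2433  0.024 ] in tray: [-0.1034 -0.083 ]
outer FR [ 0.4663 -0.0771  0.024 ] in tray: [-0.1025  0.0869]
outer BR [ 0.6725 -0.1204  0.024 ] in tray: [0.1082 0.0864]
div front [ 0.461  -0.1334  0.024 ] in tray: [-0.0963  0.0307]
key z rows 68 [ 0.4597 -0.2054  0.1675]
key z rows 120 [ 0.4838 -0.2103  0.1675]
key z rows 190 [ 0.5213 -0.2185  0.1674]
tail end [ 0.45434445 -0.20337749  0.166     ] [-0.0886 -0.0391]
```

>>> jog_arm([
  {"dx": -0.005,"dy": 0,"dz": 0.01,"turn": 0,"claw": 0.0},
  {"dx": 0,"dy": 0,"dz": 0.016,"turn": 0,"claw": 0.0},
  {"dx": 0,"dy": 0,"dz": 0.016,"turn": 0,"claw": 0.0},
  {"dx": 0,"dy": 0,"dz": 0.016,"turn": 0,"claw": 0.0},
  {"dx": 0,"dy": 0,"dz": 0.016,"turn": 0,"claw": 0.0},
  {"dx": 0,"dy": 0,"dz": 0.016,"turn": 0,"claw": 0.0},
  {"dx": 0,"dy": 0,"dz": 0.016,"turn": 0,"claw": 0.0},
  {"dx": 0,"dy": 0,"dz": 0.014,"turn": 0,"claw": 0.0},
  {"dx": 0,"dy": 0,"dz": 0.01,"turn": 0,"claw": 0.0},
  {"dx": 0,"dy": 0,"dz": 0.006,"turn": 0,"claw": 0.0},
  {"dx": 0,"dy": 0,"dz": 0.003,"turn": 0,"claw": 0.0},
  {"dx": 0,"dy": 0,"dz": 0.002,"turn": 0,"claw": 0.0},
  {"dx": 0,"dy": 0,"dz": 0,"turn": 0,"claw": 0.0},
  {"dx": 0,"dy": 0,"dz": 0,"turn": 0,"claw": 0.0},
])

```text
clock: 9.0
ee_pos: [0.5528, -0.2224, 0.0226]
orientation: [-180.0, 0.1, 168.3]
contact_force: [0.6, 0.1, -2.2]
grip_width: 0.102
```

>>> jog_arm([
  {"dx": 0,"dy": 0,"dz": 0.004,"turn": 0,"claw": 0.0},
  {"dx": 0,"dy": 0,"dz": 0.003,"turn": 0,"claw": 0.0},
  {"dx": 0,"dy": 0,"dz": 0.002,"turn": 0,"claw": 0.0},
  {"dx": 0,"dy": 0,"dz": 0.001,"turn": 0,"claw": 0.0},
  {"dx": 0,"dy": 0,"dz": 0.001,"turn": 0,"claw": 0.0},
  {"dx": 0,"dy": 0,"dz": 0,"turn": 0,"claw": 0.0},
  {"dx": 0,"dy": 0,"dz": 0,"turn": 0,"claw": 0.0},
])

```text
clock: 9.7
ee_pos: [0.5523, -0.2222, 0.011]
orientation: [-180.0, 0.0, 168.3]
contact_force: [-0.3, 1.1, -1.4]
grip_width: 0.098
```

>>> jog_arm([
  {"dx": 0,"dy": 0,"dz": 0.0005,"turn": 0,"claw": 0.0},
  {"dx": 0,"dy": 0,"dz": 0.0005,"turn": 0,"claw": 0.0},
  {"dx": 0,"dy": 0,"dz": 0.0005,"turn": 0,"claw": 0.0},
  {"dx": 0,"dy": 0,"dz": 0,"turn": 0,"claw": 0.0},
  {"dx": 0,"dy": 0,"dz": 0,"turn": 0,"claw": 0.0},
])

```text
clock: 10.2
ee_pos: [0.5522, -0.2221, 0.0094]
orientation: [-180.0, -0.0, 168.3]
contact_force: [-0.6, -0.7, -1.5]
grip_width: 0.098
```

>>> jog_arm([
  {"dx": 0,"dy": 0,"dz": 0.0005,"turn": 0,"claw": 0.0},
  {"dx": 0,"dy": 0,"dz": 0.0005,"turn": 0,"claw": 0.0},
  {"dx": 0,"dy": 0,"dz": 0,"turn": 0,"claw": 0.0},
  {"dx": 0,"dy": 0,"dz": 0,"turn": 0,"claw": 0.0},
])

```text
clock: 10.6
ee_pos: [0.5524, -0.2222, 0.009]
orientation: [-180.0, 0.0, 168.3]
contact_force: [-1.5, 1.6, 3.7]
grip_width: 0.104
```

The force reversed to +3.7 N, so the key is resting on the floor of the bay. I'll release it and back out.

>>> jog_arm([
  {"dx": 0,"dy": 0,"dz": -0.0003,"turn": 0,"claw": 0.013},
  {"dx": 0,"dy": 0,"dz": 0,"turn": 0,"claw": 0.02},
  {"dx": 0,"dy": 0,"dz": 0,"turn": 0,"claw": 0.028},
  {"dx": 0,"dy": 0,"dz": 0,"turn": 0,"claw": 0.032},
  {"dx": 0,"dy": 0,"dz": 0,"turn": 0,"claw": 0.032},
  {"dx": 0,"dy": 0,"dz": -0.005,"turn": 0,"claw": 0.032},
  {"dx": 0,"dy": 0,"dz": -0.012,"turn": 0,"claw": 0.032},
  {"dx": 0,"dy": 0,"dz": -0.018,"turn": 0,"claw": 0.032},
  {"dx": 0,"dy": 0,"dz": -0.02,"turn": 0,"claw": 0.032},
  {"dx": 0,"dy": 0,"dz": -0.02,"turn": 0,"claw": 0.032},
  {"dx": 0,"dy": 0,"dz": -0.02,"turn": 0,"claw": 0.032},
  {"dx": 0,"dy": 0,"dz": -0.02,"turn": 0,"claw": 0.02},
  {"dx": 0,"dy": 0,"dz": -0.02,"turn": 0,"claw": 0.01},
  {"dx": 0,"dy": 0,"dz": -0.02,"turn": 0,"claw": 0.0},
  {"dx": 0,"dy": 0,"dz": -0.02,"turn": 0,"claw": 0.0},
  {"dx": 0,"dy": 0,"dz": -0.02,"turn": 0,"claw": 0.0},
  {"dx": 0,"dy": 0,"dz": -0.02,"turn": 0,"claw": 0.0},
  {"dx": 0,"dy": 0,"dz": -0.02,"turn": 0,"claw": 0.0},
  {"dx": 0,"dy": 0,"dz": -0.01,"turn": 0,"claw": 0.0},
  {"dx": 0,"dy": 0,"dz": 0,"turn": 0,"claw": 0.0},
])

```text
clock: 12.6
ee_pos: [0.5533, -0.2227, 0.2565]
orientation: [-179.9, 0.3, 168.3]
contact_force: [-0.9, -0.7, 0.1]
grip_width: 0.007
```

```bash
python3 - <<'E'
from h import *
im,d,X,m=cloud("wrist");cv2.imwrite("pics/w5.png",im)
g=im.max(2).astype(int)-im.min(2);v,u=np.mgrid[0:384,0:512]
Y=np.radians(-11.7);R=np.array([[np.cos(Y),-np.sin(Y)],[np.sin(Y),np.cos(Y)]])
T=(X[...,:2]-[.549,-.183])@R
inb=(abs(T[...,0])<.098)&(T[...,1]>-.078)&(T[...,1]<.028)&(g<25)&(X[...,2]<.05)
P=T[inb];print("key in tray",np.nanpercentile(P,[1,99],axis=0).round(4),"z pct",np.nanpercentile(X[inb][:,2],[5,50,95]).round(4),inb.sum())
# lid angle & hinge line from first top/scene clouds: plane of points of lid slab
for n in("top0","scene0"):
    A=np.load(n+".npz")["X"].reshape(-1,3)
    q=A[(A[:,0]>.55)&(A[:,0]<.72)&(A[:,1]>.09)&(A[:,1]<.32)&(A[:,2]>.10)&(A[:,2]<.26)&((A[:,1]<.17)|(A[:,1]>.25))]
    b=np.percentile(q[:,0],[5,50,95]) if len(q) else 0;print(n,len(q),b)
    if len(q)>50:
        for _ in range(4):
            c=np.linalg.lstsq(np.c_[q[:,1:],np.ones(len(q))],q[:,0],rcond=None)[0];r=q[:,0]-np.c_[q[:,1:],np.ones(len(q))]@c;q=q[abs(r)<2*r.std()]
        print("x=",c,"std",r.std(),"lean deg",np.degrees(np.arctan(c[1])),"x at y.2,z.076",c@[.2,.076,1])
togo([.45,.20,.36],180)
E
```

```text
key in tray [[-0.0855 -0.0772]
 [ 0.0833 -0.0035]] z pct [0.0045 0.0125 0.0162] 2153
top0 690 [0.5970435  0.61701364 0.65123107]
x= [ 0.04760945 -0.31821264  0.68171083] std 0.003740046152456878 lean deg -17.65172763711335 x at y.2,z.076 0.6670485632880225
scene0 1544 [0.61004148 0.63490894 0.6578331 ]
x= [ 0.0483351  -0.26873751  0.6763453 ] std 0.0015444017252430574 lean deg -15.042133285388132 x at y.2,z.076 0.6655882668774483
at [ 0.5526 -0.2223  0.2548] [-1.800e+02  1.000e-01  1.683e+02] F [ 0.5 -1.  -0.3] t 12.65
shift [ 0.1859  0.3928 -0.1052] turn -0.204
```

View pics/w5.png

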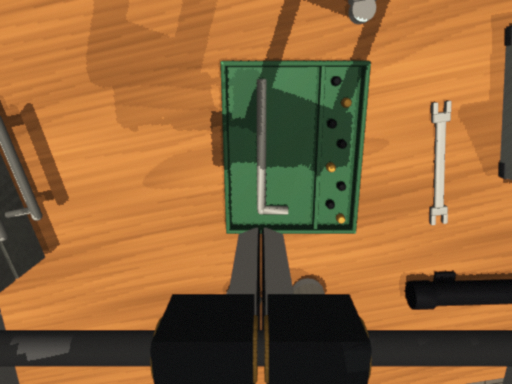

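The key lies flat in the bay, clear of every wall; its outline runs from (262,80) to (288,211). Next is the lid. It is open about 1.31 rad, and I put its hinge at x≈0.645.

```bash
python3 - <<'E'
from h import *
togo([.662,.203,.315],177.3)
E
```

```text
at [ 0.5526 -0.2223  0.2548] [-1.800e+02  1.000e-01  1.683e+02] F [ 0.5 -1.  -0.3] t 12.65
shift [-0.0211  0.4386 -0.0602] turn -0.157
```

>>> jog_arm([
  {"dx": 0,"dy": 0.012,"dz": -0.02,"turn": 0,"claw": 0.0},
  {"dx": 0,"dy": 0.0235,"dz": -0.02,"turn": 0,"claw": 0.0},
  {"dx": 0,"dy": 0.0235,"dz": -0.02,"turn": 0,"claw": 0.0},
  {"dx": -0.0014,"dy": 0.0235,"dz": 0,"turn": 0,"claw": 0.0},
  {"dx": -0.0014,"dy": 0.0235,"dz": 0,"turn": 0,"claw": 0.0},
  {"dx": -0.0014,"dy": 0.0235,"dz": 0,"turn": 0,"claw": 0.0},
  {"dx": -0.0014,"dy": 0.0235,"dz": 0,"turn": 0,"claw": 0.0},
  {"dx": -0.0014,"dy": 0.0235,"dz": 0,"turn": 0,"claw": 0.0},
  {"dx": -0.0014,"dy": 0.0235,"dz": 0,"turn": 0,"claw": 0.0},
  {"dx": -0.0014,"dy": 0.0235,"dz": 0,"turn": 0,"claw": 0.0},
  {"dx": -0.0014,"dy": 0.0235,"dz": 0,"turn": 0,"claw": 0.0},
  {"dx": -0.0014,"dy": 0.0235,"dz": 0,"turn": 0,"claw": 0.0},
  {"dx": -0.0014,"dy": 0.0235,"dz": 0,"turn": 0,"claw": 0.0},
  {"dx": -0.0014,"dy": 0.0235,"dz": 0,"turn": 0,"claw": 0.0},
  {"dx": -0.0014,"dy": 0.0235,"dz": 0,"turn": 0,"claw": 0.0},
  {"dx": -0.0014,"dy": 0.0235,"dz": 0,"turn": 0,"claw": 0.0},
  {"dx": -0.0014,"dy": 0.0235,"dz": 0,"turn": 0,"claw": 0.0},
  {"dx": -0.0014,"dy": 0.0235,"dz": 0,"turn": 0,"claw": 0.0},
  {"dx": 0,"dy": 0.026,"dz": 0,"turn": -0.078,"claw": 0.0},
  {"dx": 0,"dy": 0,"dz": 0,"turn": -0.079,"claw": 0.0},
])

```text
clock: 14.65
ee_pos: [0.6606, 0.2053, 0.3109]
orientation: [180.0, -0.2, 177.7]
contact_force: [0.1, 0.6, 0.1]
grip_width: 0.001
```

```bash
python3 - <<'E'
from h import *
togo([.662,.203,.23],177.3)
# lid outer face as seen now by scene and wrist cams
for n in("scene","wrist"):
    im,d,X,m=cloud(n)
    if n=="wrist": cv2.imwrite("pics/w6.png",im)
    A=X.reshape(-1,3)
    L=A[(A[:,0]>.52)&(A[:,0]<.7)&(A[:,1]>.09)&(A[:,1]<.32)&(A[:,2]>.235)&(A[:,2]<.275)]
    print(n,len(L),np.nanpercentile(L,[1,50,99],axis=0).round(3) if len(L) else "")
E
```

```text
at [0.6606 0.2053 0.3109] [180.   -0.2 177.7] F [0.1 0.6 0.1] t 14.65
shift [-0.0015 -0.0022  0.0809] turn 0.007
scene 555 [[0.564 0.093 0.235]
 [0.615 0.196 0.252]
 [0.628 0.317 0.272]]
wrist 13427 [[0.563 0.093 0.239]
 [0.605 0.21  0.253]
 [0.625 0.317 0.27 ]]
```

View pics/w6.png

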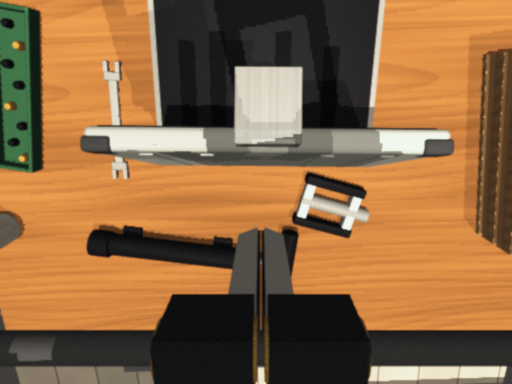

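The lid edge shows at image rows 128–165. The fingers are behind it with about 30 mm to spare, and nothing tall is in the way. I'll compute the arc.

```bash
python3 - <<'E'
import numpy as np
H=np.array([.645,.076]);s=.165
th=np.arange(1.40,-.01,-.05)
P=np.c_[H[0]-s*np.cos(th)+.018*np.sin(th)+.008,H[1]+s*np.sin(th)+.018*np.cos(th)]
D=np.diff(P,axis=0)*1000
print(P[0],P[-1]);print([(round(a,2),round(-x,1),round(-z,1)) for a,(x,z) in zip(th[1:],D)])
E
```

```text
[0.64269352 0.24165861] [0.488 0.094]
[(np.float64(1.35), np.float64(8.3), np.float64(0.7)), (np.float64(1.3), np.float64(8.2), np.float64(1.1)), (np.float64(1.25), np.float64(8.2), np.float64(1.5)), (np.float64(1.2), np.float64(8.1), np.float64(1.9)), (np.float64(1.15), np.float64(8.0), np.float64(2.4)), (np.float64(1.1), np.float64(7.8), np.float64(2.7)), (np.float64(1.05), np.float64(7.7), np.float64(3.1)), (np.float64(1.0), np.float64(7.5), np.float64(3.5)), (np.float64(0.95), np.float64(7.3), np.float64(3.9)), (np.float64(0.9), np.float64(7.1), np.float64(4.2)), (np.float64(0.85), np.float64(6.9), np.float64(4.6)), (np.float64(0.8), np.float64(6.7), np.float64(4.9)), (np.float64(0.75), np.float64(6.4), np.float64(5.3)), (np.float64(0.7), np.float64(6.1), np.float64(5.6)), (np.float64(0.65), np.float64(5.9), np.float64(5.9)), (np.float64(0.6), np.float64(5.6), np.float64(6.2)), (np.float64(0.55), np.float64(5.2), np.float64(6.4)), (np.float64(0.5), np.float64(4.9), np.float64(6.7)), (np.float64(0.45), np.float64(4.6), np.float64(6.9)), (np.float64(0.4), np.float64(4.2), np.float64(7.1)), (np.float64(0.35), np.float64(3.9), np.float64(7.3)), (np.float64(0.3), np.float64(3.5), np.float64(7.5)), (np.float64(0.25), np.float64(3.1), np.float64(7.7)), (np.float64(0.2), np.float64(2.7), np.float64(7.8)), (np.float64(0.15), np.float64(2.3), np.float64(8.0)), (np.float64(0.1), np.float64(1.9), np.float64(8.1)), (np.float64(0.05), np.float64(1.5), np.float64(8.2)), (np.float64(-0.0), np.float64(1.1), np.float64(8.2))]
```

>>> jog_arm([
  {"dx": 0,"dy": -0.002,"dz": 0.01,"turn": 0,"claw": 0.0},
  {"dx": 0,"dy": 0,"dz": 0.015,"turn": 0,"claw": 0.0},
  {"dx": 0,"dy": 0,"dz": 0.015,"turn": 0,"claw": 0.0},
  {"dx": 0,"dy": 0,"dz": 0.015,"turn": 0,"claw": 0.0},
  {"dx": 0,"dy": 0,"dz": 0.012,"turn": 0,"claw": 0.0},
  {"dx": 0,"dy": 0,"dz": 0.006,"turn": 0,"claw": 0.0},
  {"dx": 0,"dy": 0,"dz": 0,"turn": 0,"claw": 0.0},
  {"dx": 0,"dy": 0,"dz": 0,"turn": 0,"claw": 0.0},
])

```text
clock: 15.55
ee_pos: [0.6616, 0.2002, 0.2412]
orientation: [180.0, 0.0, 177.3]
contact_force: [-0.8, -0.8, 0.2]
grip_width: 0.005
```

>>> jog_arm([
  {"dx": 0.009,"dy": 0,"dz": 0,"turn": 0,"claw": 0.0},
  {"dx": 0.009,"dy": 0,"dz": 0,"turn": 0,"claw": 0.0},
  {"dx": 0.004,"dy": 0,"dz": 0.0005,"turn": 0,"claw": 0.0},
  {"dx": 0.004,"dy": 0,"dz": 0.0005,"turn": 0,"claw": 0.0},
  {"dx": 0.004,"dy": 0,"dz": 0.0005,"turn": 0,"claw": 0.0},
  {"dx": 0.004,"dy": 0,"dz": 0.0005,"turn": 0,"claw": 0.0},
  {"dx": 0.004,"dy": 0,"dz": 0.0008,"turn": 0,"claw": 0.0},
  {"dx": 0.004,"dy": 0,"dz": 0.0008,"turn": 0,"claw": 0.0},
  {"dx": 0.004,"dy": 0,"dz": 0.001,"turn": 0,"claw": 0.0},
  {"dx": 0.004,"dy": 0,"dz": 0.001,"turn": 0,"claw": 0.0},
])

```text
clock: 16.55
ee_pos: [0.6114, 0.2025, 0.2354]
orientation: [180.0, 0.1, 177.3]
contact_force: [4.0, 0.9, 0.7]
grip_width: 0.004
```

The lid is being pushed with about 4 N at the predicted point. I'll follow the arc.

>>> jog_arm([
  {"dx": 0.008,"dy": 0,"dz": 0.0024,"turn": 0,"claw": 0.0},
  {"dx": 0.0078,"dy": 0,"dz": 0.0027,"turn": 0,"claw": 0.0},
  {"dx": 0.0077,"dy": 0,"dz": 0.0031,"turn": 0,"claw": 0.0},
  {"dx": 0.0075,"dy": 0,"dz": 0.0035,"turn": 0,"claw": 0.0},
  {"dx": 0.0073,"dy": 0,"dz": 0.0039,"turn": 0,"claw": 0.0},
  {"dx": 0.0071,"dy": 0,"dz": 0.0042,"turn": 0,"claw": 0.0},
  {"dx": 0.0069,"dy": 0,"dz": 0.0046,"turn": 0,"claw": 0.0},
  {"dx": 0.0067,"dy": 0,"dz": 0.0049,"turn": 0,"claw": 0.0},
  {"dx": 0,"dy": 0,"dz": 0,"turn": 0,"claw": 0.0},
])

```text
clock: 17.45
ee_pos: [0.5501, 0.2051, 0.2047]
orientation: [-180.0, -0.2, 177.3]
contact_force: [-0.2, 1.0, -0.3]
grip_width: 0.005
```

>>> jog_arm([
  {"dx": 0.0064,"dy": 0,"dz": 0.0053,"turn": 0,"claw": 0.0},
  {"dx": 0.0061,"dy": 0,"dz": 0.0056,"turn": 0,"claw": 0.0},
  {"dx": 0.0059,"dy": 0,"dz": 0.0059,"turn": 0,"claw": 0.0},
  {"dx": 0.0056,"dy": 0,"dz": 0.0062,"turn": 0,"claw": 0.0},
  {"dx": 0.0052,"dy": 0,"dz": 0.0064,"turn": 0,"claw": 0.0},
  {"dx": 0.0049,"dy": 0,"dz": 0.0067,"turn": 0,"claw": 0.0},
])

```text
clock: 18.05
ee_pos: [0.5178, 0.2068, 0.1691]
orientation: [-180.0, -0.0, 177.3]
contact_force: [2.0, -0.4, 0.7]
grip_width: 0.007
```

```bash
cat > lid.py <<'E'
from h import *
def lid():
    im,d,X,m=cloud("scene");A=X.reshape(-1,3)
    c,s=np.cos(np.radians(-2.7)),np.sin(np.radians(-2.7));Q=(A[:,:2]-[.553,.208])@np.array([[c,-s],[s,c]])
    q=(Q[:,0]>-.06)&(Q[:,0]<.08)&(((Q[:,1]>-.12)&(Q[:,1]<-.07))|((Q[:,1]>.07)&(Q[:,1]<.12)))&(A[:,2]>.07)&(A[:,2]<.28)
    x,z=Q[q,0],A[q,2]
    for _ in range(5):
        p=np.polyfit(x,z,1);r=z-np.polyval(p,x);k=abs(r)<max(2*r.std(),.003);x,z=x[k],z[k]
    print("lid angle",-np.arctan(p[0]).round(3),"z at front",np.polyval(p,-.09).round(4),"resid",r.std().round(4),len(x))
    return im
E
python3 -c "
from lid import *
lid();togo([.5,.2,.1],177.3)"
```

```text
lid angle 0.484 z at front 0.1947 resid 0.0024 1024
at [0.5161 0.2067 0.1676] [-180.    -0.2  177.3] F [ 1.2  0.5 -0.9] t 18.1
shift [ 0.0158 -0.0075  0.0676] turn 0.001
```

>>> jog_arm([
  {"dx": 0.0046,"dy": 0,"dz": 0.0069,"turn": 0,"claw": 0.0},
  {"dx": 0.0042,"dy": 0,"dz": 0.0071,"turn": 0,"claw": 0.0},
  {"dx": 0.0039,"dy": 0,"dz": 0.0073,"turn": 0,"claw": 0.0},
  {"dx": 0.0035,"dy": 0,"dz": 0.0075,"turn": 0,"claw": 0.0},
  {"dx": 0.0031,"dy": 0,"dz": 0.0077,"turn": 0,"claw": 0.0},
  {"dx": 0.0027,"dy": 0,"dz": 0.0078,"turn": 0,"claw": 0.0},
  {"dx": 0.0012,"dy": 0,"dz": 0.004,"turn": 0,"claw": 0.0},
  {"dx": 0.001,"dy": 0,"dz": 0.003,"turn": 0,"claw": 0.0},
  {"dx": 0,"dy": 0,"dz": 0,"turn": 0,"claw": 0.0},
])

```text
clock: 19.0
ee_pos: [0.4935, 0.2079, 0.1178]
orientation: [-180.0, -0.1, 177.3]
contact_force: [-0.6, -0.1, 0.2]
grip_width: 0.003
```

```bash
python3 -c "
from lid import *
lid();togo([.486,.208,.094],177.3)"
```

```text
lid angle 0.141 z at front 0.122 resid 0.002 820
at [0.4934 0.2079 0.1179] [-1.800e+02 -1.000e-01  1.773e+02] F [-0.8  0.7 -0.1] t 19.05
shift [ 0.0074 -0.0003  0.0239] turn 0.0
```

>>> jog_arm([
  {"dx": 0.004,"dy": 0,"dz": -0.001,"turn": 0,"claw": 0.0},
  {"dx": 0.004,"dy": 0,"dz": 0.003,"turn": 0,"claw": 0.0},
  {"dx": 0.001,"dy": 0,"dz": 0.003,"turn": 0,"claw": 0.0},
  {"dx": 0,"dy": 0,"dz": 0.003,"turn": 0,"claw": 0.0},
  {"dx": 0,"dy": 0,"dz": 0.002,"turn": 0,"claw": 0.0},
  {"dx": 0,"dy": 0,"dz": 0.002,"turn": 0,"claw": 0.0},
  {"dx": 0,"dy": 0,"dz": 0,"turn": 0,"claw": 0.0},
])

```text
clock: 19.75
ee_pos: [0.4844, 0.2086, 0.1074]
orientation: [180.0, -0.1, 177.3]
contact_force: [-3.5, -0.1, 8.3]
grip_width: 0.004
```

The finger has met the catch at 8 N. I'll press on in small steps.

>>> jog_arm([
  {"dx": 0,"dy": 0,"dz": 0.0015,"turn": 0,"claw": 0.0},
  {"dx": 0,"dy": 0,"dz": 0.0015,"turn": 0,"claw": 0.0},
  {"dx": 0,"dy": 0,"dz": 0.0015,"turn": 0,"claw": 0.0},
  {"dx": 0,"dy": 0,"dz": 0,"turn": 0,"claw": 0.0},
])

```text
clock: 20.15
ee_pos: [0.4835, 0.2086, 0.1018]
orientation: [180.0, -0.2, 177.3]
contact_force: [-3.3, 0.9, 4.4]
grip_width: 0.006
```

>>> jog_arm([
  {"dx": 0,"dy": 0,"dz": 0.0015,"turn": 0,"claw": 0.0},
  {"dx": 0,"dy": 0,"dz": 0.0015,"turn": 0,"claw": 0.0},
  {"dx": 0,"dy": 0,"dz": 0.0015,"turn": 0,"claw": 0.0},
  {"dx": 0,"dy": 0,"dz": 0,"turn": 0,"claw": 0.0},
])

```text
clock: 20.55
ee_pos: [0.485, 0.2081, 0.0967]
orientation: [-180.0, -0.0, 177.3]
contact_force: [0.5, 0.8, 0.6]
grip_width: 0.003
```

```bash
python3 -c "
from lid import *
lid();togo([.486,.208,.094],177.3)"
```

```text
lid angle -0.001 z at front 0.0956 resid 0.002 761
at [0.4851 0.2081 0.0969] [-180.    -0.   177.3] F [-0.1 -0.3  0.3] t 20.6
shift [-0.0009 -0.0001  0.0029] turn 0.0
```

The lid snapped shut: it reads 0 rad and the force has dropped to zero. I'll back off and check everything.

>>> jog_arm([
  {"dx": 0,"dy": 0,"dz": -0.005,"turn": 0,"claw": 0.0},
  {"dx": 0,"dy": 0,"dz": -0.015,"turn": 0,"claw": 0.0},
  {"dx": 0.01,"dy": 0,"dz": -0.02,"turn": 0,"claw": 0.0},
  {"dx": 0.01,"dy": 0,"dz": -0.02,"turn": 0,"claw": 0.0},
  {"dx": 0.01,"dy": 0,"dz": -0.02,"turn": 0,"claw": 0.0},
  {"dx": 0.01,"dy": 0,"dz": -0.02,"turn": 0,"claw": 0.0},
  {"dx": 0.01,"dy": 0,"dz": -0.02,"turn": 0,"claw": 0.0},
  {"dx": 0.01,"dy": 0,"dz": -0.02,"turn": 0,"claw": 0.0},
  {"dx": 0.01,"dy": 0,"dz": -0.01,"turn": 0,"claw": 0.0},
  {"dx": 0,"dy": 0,"dz": 0,"turn": 0,"claw": 0.0},
  {"dx": 0,"dy": 0,"dz": 0,"turn": 0,"claw": 0.0},
])

```text
clock: 21.7
ee_pos: [0.4151, 0.2116, 0.2471]
orientation: [-180.0, 0.0, 177.3]
contact_force: [-0.3, 1.1, -0.2]
grip_width: 0.005
```

```bash
python3 -c "
from lid import *
lid()
im,d,X,m=cloud('top');o=np.load('top0.npz')['im']
diff=cv2.absdiff(im,o).max(2);print('diff at spanner,lever,pump,pedal,bottle,bell,tray rim:',[int(np.percentile(diff[a:b,c:e],90)) for a,b,c,e in((155,212,276,290),(238,260,265,316),(96,138,204,302),(126,160,172,210),(122,148,333,356),(130,150,362,382),(160,240,305,375))])
cv2.imwrite('pics/end.png',cv2.resize(im[90:290,150:400],None,fx=3.2,fy=3,interpolation=cv2.INTER_CUBIC));togo([.4,.2,.25],177)"
```

```text
lid angle 0.002 z at front 0.0958 resid 0.002 734
diff at spanner,lever,pump,pedal,bottle,bell,tray rim: [11, 11, 11, 11, 10, 11, 11]
at [0.4148 0.2114 0.2462] [-1.800e+02 -1.000e-01  1.773e+02] F [0.6 0.1 0.5] t 21.8
shift [ 0.0143 -0.012  -0.0038] turn 0.005
```

View pics/end.png

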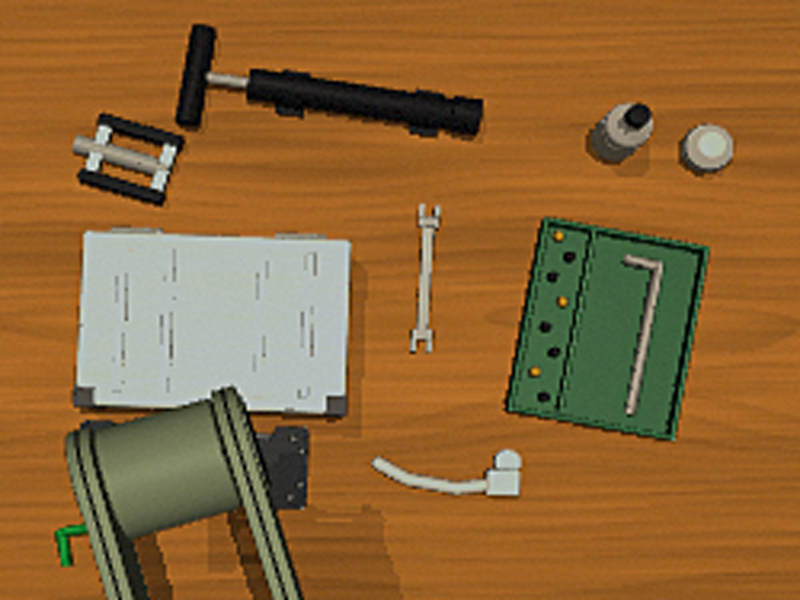

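The lid is flat and shut. The key lies in the long bay, from (630,260) to (632,410), and nothing else has moved. Handing in.

```bash
python3 -c "
from h import *
print(job_done(), sense()['clock'])"
```

```text
the job is handed in; nothing more can be done
the job is handed in; nothing more can be done
```

The hex key is lying flat in the tray's long empty bay and the case lid is latched shut. I handed the job in at about 22 s of the 64 s allowed.

- **Key:** I gripped it near its centre of mass, carried it level and set it down until the floor took its weight (+3.7 N), then released it. The wrist and top pictures show it flat and clear of the walls and the divider. The numeric check of its outline in the tray was muddied by grey background pixels along the bay's -y wall, so I relied on the pictures for the clearance.
- **Lid:** I pushed it round slowly from behind with the closed fingers, then pressed it past the catch in small steps (about 8 N at most in the readings). The force then dropped to zero. After I backed off, the lid measured 0.002 rad open; its front edge read 95.8 mm high against a nominal 94 mm, within the 2 mm calibration.
- **Other objects:** Comparing the top pictures before and after showed only image noise at the spanner, lever, pump, pedal, bottle, bell and tray. The two green keys were not in that comparison; the arm partly hid them in the last picture.
- **Refused move:** The first move call was refused for missing fields and nothing moved, so I sent it again with every field filled in.

The catch's own travel was not measured; the click is inferred from the force drop and the lid staying shut.

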